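Clamp a resin sample mount in the locking forceps

ROBOT

A 6-joint arm with a two-finger parallel gripper is mounted at the origin on a cart in front of the work surface, level with it; the furniture and walls round the work are solid. World frame = base frame: x ahead of the robot, y to its left, z up, the work surface at z = 0. Lengths are in m, angles in rad, forces in N, time in s.
With the tool pointing down it reaches from about 0.35 to 0.95 m from the base axis. Payload 17.4 kg.
Tool frame: the origin (TCP) lies on the mounting face of the last link; the fingertips stand 186 mm ahead of it and the grasp point (between the pads) lies 167 mm ahead of it; z points along the fingers, y is the direction in which the jaws open and shut (so a half turn about z gives the same grasp; the last joint's range is limited). The gripper opens to 93 mm and grips with 3 to 60 N. Pads are 15 mm wide; open, the fingers measure 128 mm over their backs; the gripper's body (75 mm by 188 mm) begins 65 mm behind the grasp point.
Start: joints at [-1.271, 0.116, 1.442, -0, 1.584, -0.038], TCP at [0.224, -0.637, 0.405] pointing down, gripper open.
Joint ranges: [-2.83, 2.83], [-0.83, 2.19], [0.07, 2.5], [-1.14, 4.28], [0.01, 3], [-2.97, 2.97]. Speed limits (rad/s): [1.89, 1.89, 2.22, 3.14, 3.14, 3.14].

INTERFACE

Orientations are given as a unit quaternion [x, y, z, w].
In Python, from cell import r gives the robot as it stands.
- The arm moves only by the tool servo_tool, never from a script. Its argument "series" is a list of rows, each a list of 7 numbers: the shift along the world's x, y, z in cm, then the turn, a rotation vector about the world's x, y, z in degrees, then the closure in counts, from 0 (fully open) to 255 (shut). A call has 1 to 12 rows; each row shifts and turns the commanded pose from where the row before left it; what a row does not reach is not made up. A row lasts 1/12 s, in which the tool goes at most 41.7 mm and 7.16 degrees, less where a joint would pass 70% of its speed; a pose out of reach is approached as far as the arm can. A call with a gripper value outside its range is refused whole. The fingers move at their own pace and stop on an object; "squeeze" is the grip in N (left out, the last holds). Time passes only in rows, so rows that do not move let the fingers close. It gives the time, the measured TCP pose, the force and the opening at its end, in the units of the state.
- r.observe(): the state, without advancing time (a new reading comes with each control period).
- r.camera(name): name is "side" or "top"; returns the picture (420x560x3 uint8, red, green, blue); there is no depth.
- r.get_calibration(name): a dict with "K" (3x3 intrinsics, pixels), "D" ([k1, k2, p1, p2, k3] as OpenCV has them; the pictures are not rectified), "R" (3x3) and "t" (3): a world point X has camera coordinates R X + t. Camera axes: x right, y down, z forward; pixel columns grow to the right and rows downward; lengths in m; the calibration is good to about 2 mm. A picture is of the moment at which its call begins. get_calibration takes no time and is no camera call.
- r.job_done(): hands the job in, once; it reports no verdict.
The state is a dict: "clock": time; "qpos": joint angles; "dq": joint speeds; "tau": joint torques, N m; "tcp_pos": TCP position; "eef_rot": TCP orientation; "ft_force": force on the tool from outside, world axes, zero at the start; "ft_torque": the same for the moment, N m; "grip_width": finger opening in m.
Only numpy, scipy, OpenCV 4.12 (cv2) and the standard library are available. Lean on these libraries where they do the work, as an engineer would, in place of code of your own. Each camera call takes 0.05 s, during which the arm holds its last target.

TASK

Release the ratchet of the bench forceps by pressing its disc-ended handle sideways (straight down) and let the other handle spring fully open. Stand the sample mount upright between the open jaws, then swing the open-ringed handle shut until the ratchet catches and holds the sample firmly, without crushing it. Leave the other things on the bench where they are.

Things in the scene. Friction and masses are not known exactly. Their poses are not given: they have to be found in the camera images.
- forceps: Ring-handled steel locking forceps lying level on a grey stand fixed to the bench. Origin: on the pivot axis at bench height; x from the pivot to the jaws, y to the disc-ended handle's side (left when looking along x), z up. The stand's plate spans x -35 to 100, y -34 to 42 mm, 10 mm thick. The handles reach x -132 mm at 30 to 41 mm height, beyond the plate, over bare bench.
- fixed_jaw (a point): On the back of the jaw that stands still (-y side), at forceps x 57, y -30, height 35 mm; axes as the forceps. Both jaws span x 34 to 80 mm, height 29 to 41 mm. A screw sets its rubber pad in or out: the pad's face lies at y -15.5 to -4.5 mm, not reported, and too stiff to shift. The other jaw swings with the closing handle; open, its face is at y 22 to 38 mm, farther at the tip.
- jaw_seat (a point): On the dark seat block (top 24 mm above the bench, forceps x 34 to 80, y -17 to 35 mm) between the open jaws, at forceps x 55, y 12 mm: the foot of the sample mount stands here; within 4 mm it clears both open jaws. Axes as the forceps.
- release_pad (a point): Middle of the top of the solid disc (39 mm across) at the end of the handle on the +y side. This handle only bends straight down, as a spring: pressing the disc takes about 2 N to start and 0.6 N more per mm; the ratchet lets go after 3 to 5 mm, a hard stop comes at about 8 mm. It springs back when let go. Forcing any handle with over 25 N damages it.
- closing_ring (a point): Centre of the open finger ring (39 mm across, bar 8 mm thick, 37 mm above the bench) ending the handle on the -y side. It swings level about the pivot, radius 116 mm; towards +y closes, a spring (1 to 3 N) opens it. Open, the handles are too far apart for a gripper: push the ring's outer side inward with shut fingers; below is free bench.
- closing_handle (a joint): Angle of the closing handle, rad: 0 fully open, grows as it closes, at most 0.67. Teeth hold it at 0.22 and every 0.058 from there to 0.626; between two teeth it falls back to the lower. It starts locked, 0.22 to 0.42, jaws empty. A click costs up to 3 N at the ring. Closing pushes the mount along the seat to the still jaw; jaws meet on it at 0.22 to 0.43, by the pad's setting.
- sample_center (a point): Sample mount: upright round stub 20 mm across, 60 mm tall, 60 g; metal, its top 15 mm amber resin. Point at its centre, half-way up; z along its axis. The jaws are sprung: once they meet on it each further tooth adds about 9 N on the mount and 4 to 5 N to the push at the ring. Firm from 6 N, too tight above 22: push the ring until it takes 11 to 13 N (click included), then back off.
- petri: Shut glass dish, 64 mm across, 17 mm high; a bystander.
- loupe: Folded loupe, 27x42x13 mm; a bystander.
- tweezers: Steel tweezers, 18x118x9 mm, long along its y; a bystander.
- brush: Brush, 10x157x10 mm, long along its y; a bystander.
- fibre_pen: Pen, 12x124x12 mm, long along its y; a bystander.

How it is judged:
By the outcome, as a careful person would: the job done as asked, in the order asked, and still so for the second after the job is handed in, with the robot touching nothing.
It also fails if it takes over 66 s, if anything falls off the work surface, if the arm or the gripper's body presses on something with over 40 N, if the wrist force passes 120 N, or if a joint passes its speed limit or range.

## Working session

There is one attempt and no reset: what is moved stays moved. The work goes in short steps, Python scripts to look and compute and a tool call to move; the robot and the scene stay as the last step left them, time stands still between calls to the robot, and variables do not carry over. Pictures are saved under pics/ and viewed, and the job is handed in when it is done.

Besides the shell and the picture viewer there is one more tool, called as name(argument=value, ...), one argument or row to a line, values as JSON. servo_tool: Moves the arm, as the interface text tells. Its arguments: {"type":"object","properties":{"series":{"type":"array"},"squeeze":{"type":"number"}},"required":["series"]}

```bash
ls; mkdir -p pics
python3 - <<'E'
from cell import r
import cv2,numpy as np
print({k:np.round(v,3) for k,v in r.observe().items()})
for n in ("side","top"):
    cv2.imwrite(f"pics/{n}0.png",cv2.cvtColor(r.camera(n),cv2.COLOR_RGB2BGR))
    c=r.get_calibration(n); print(n,{k:np.round(v,3).tolist() for k,v in c.items()}, (-np.array(c["R"]).T@np.array(c["t"])).round(3))
E
```

```text
pics
{'clock': np.float64(0.0), 'qpos': array([-1.271,  0.116,  1.442, -0.   ,  1.584, -0.038]), 'dq': array([ 0.   ,  0.001,  0.   ,  0.   , -0.   , -0.001]), 'tau': array([ 6.0000e-03, -7.2125e+01, -6.2261e+01,  7.8000e-02,  2.4000e-02,
       -0.0000e+00]), 'tcp_pos': array([ 0.224, -0.637,  0.404]), 'eef_rot': array([ 0.986,  0.168, -0.   , -0.001]), 'ft_force': array([ 0.92 ,  0.766, -0.457]), 'ft_torque': array([-0.012,  0.025,  0.046]), 'grip_width': np.float64(0.093)}
side {'K': [[529.636, 0.0, 281.331], [0.0, 529.636, 207.412], [0.0, 0.0, 1.0]], 'D': [0.052, 0.0, 0.0, 0.0, 0.0], 'R': [[0.992, 0.121, 0.022], [0.098, -0.661, -0.744], [-0.076, 0.74, -0.668]], 't': [-0.531, -0.008, 1.164]} [ 0.616 -0.802  0.783]
top {'K': [[439.213, 0.0, 275.652], [0.0, 439.213, 216.743], [0.0, 0.0, 1.0]], 'D': [-0.009, 0.0, 0.0, 0.0, 0.0], 'R': [[-0.019, -1.0, 0.019], [-0.988, 0.016, -0.152], [0.152, -0.021, -0.988]], 't': [0.039, 0.569, 0.912]} [0.425 0.049 0.987]
```

View pics/side0.png

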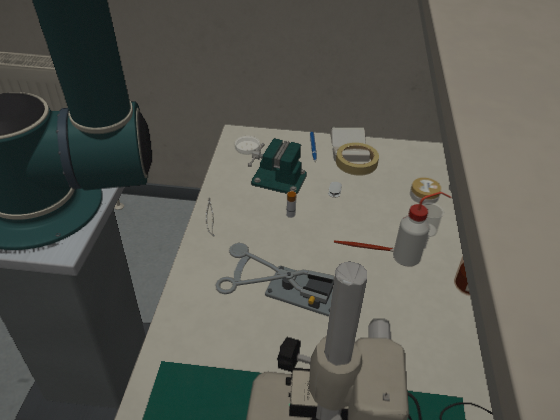

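View pics/top0.png

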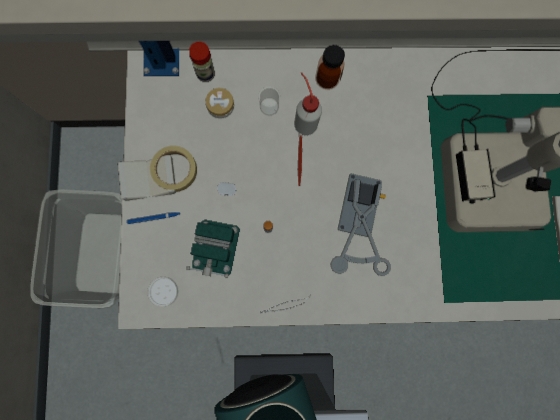

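The side view shows the forceps with the disc at about (239,250), the ring at (226,284) and the mount at (291,203). In the top view the disc is at (340,265), the ring at (381,267) and the mount at (268,226). Next I'll zoom in and measure.

```bash
cat > h.py <<'E'
import numpy as np,cv2
from cell import r
def cal(n): 
    c=r.get_calibration(n); return [np.array(c[k],float) for k in("K","D","R","t")]
def ray(n,px):
    K,D,R,t=cal(n)
    u=cv2.undistortPoints(np.array([[px]],float),K,D)[0,0]
    return -R.T@t, R.T@np.array([u[0],u[1],1.])
def onz(n,px,z):
    o,d=ray(n,px); return o+d*(z-o[2])/d[2]
def proj(n,X):
    K,D,R,t=cal(n)
    return cv2.projectPoints(np.array(X,float).reshape(-1,3),cv2.Rodrigues(R)[0],t,K,D)[0][:,0]
def tri(pa,pb,a="top",b="side"):
    o1,d1=ray(a,pa);o2,d2=ray(b,pb)
    A=np.stack([d1,-d2],1); s=np.linalg.lstsq(A,o2-o1,rcond=None)[0]
    p,q=o1+d1*s[0],o2+d2*s[1]; return (p+q)/2,np.linalg.norm(p-q)
def crop(img,x0,y0,x1,y1,f,fn):
    cv2.imwrite(fn,cv2.resize(img[y0:y1,x0:x1],None,fx=f,fy=f,interpolation=cv2.INTER_CUBIC))
E
python3 - <<'E'
from h import *
t=cv2.imread("pics/top0.png");s=cv2.imread("pics/side0.png")
crop(t,240,160,400,280,5,"pics/t0z.png")
crop(s,200,180,350,320,4,"pics/s0z.png")
E
```

```text
(no output)
```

View pics/t0z.png

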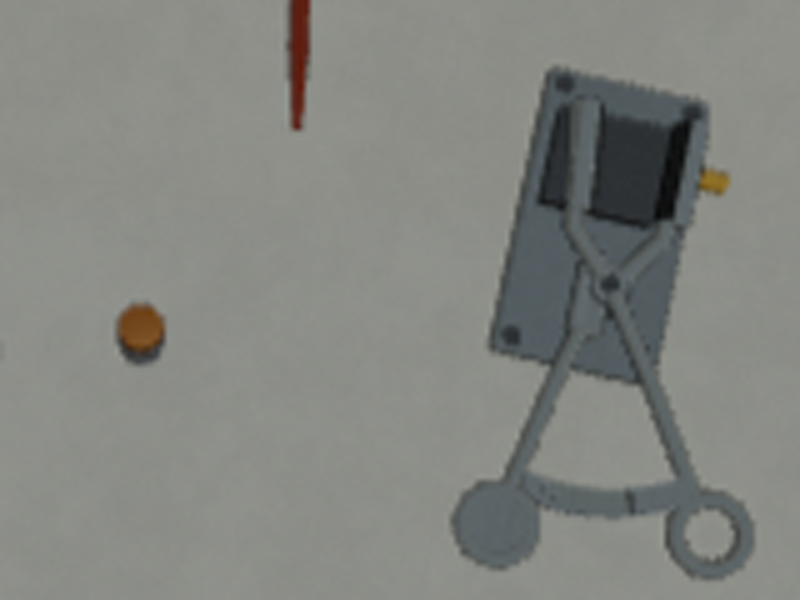

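View pics/s0z.png

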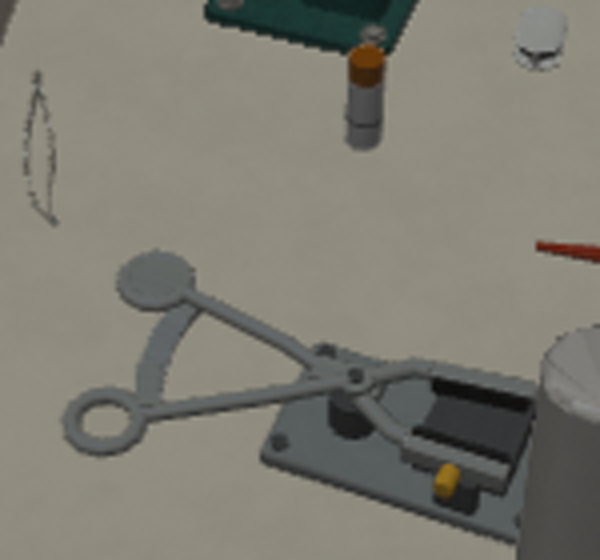

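Run:
```python
from h import *
f=lambda p:((p[0]+.5)/5+240-.5,(p[1]+.5)/5+160-.5)
g=lambda p:((p[0]+.5)/4+200-.5,(p[1]+.5)/4+180-.5)
# plate corners z=.010 -> local
loc=np.array([[100,42],[100,-34],[-35,42],[-35,-34]])/1000
W=np.array([onz("top",f(p),.010)[:2] for p in[(550,66),(708,103),(490,348),(638,383)]])
lc,wc=loc.mean(0),W.mean(0)
a=loc-lc;b=W-wc
th=np.arctan2((a[:,0]*b[:,1]-a[:,1]*b[:,0]).sum(),(a*b).sum())
Rm=np.array([[np.cos(th),-np.sin(th)],[np.sin(th),np.cos(th)]])
o=wc-Rm@lc
print("yaw",np.degrees(th),"origin",o,"res mm",((a@Rm.T-b)*1000).round(1).tolist())
P=onz("top",f((611,285)),.043); print("pivot top",P)
D=onz("top",f((496,524)),.041);Rg=onz("top",f((710,534)),.041);print("disc",D,"ring",Rg)
for n,p in(("pivot",P),("disc",D),("ring",Rg)): print(n,"local",((p[:2]-o)@Rm*1000).round(1))
d,e=tri(f((496,524)),g((156,280)));print("disc tri",d,e)
d,e=tri(f((710,534)),g((104,421)));print("ring tri",d,e)
d,e=tri(f((611,285)),g((355,376)));print("pivot tri",d,e)
# mount
t=cv2.imread("pics/top0.png");s=cv2.imread("pics/side0.png")
for n,im,box in(("top",t,(255,210,280,240)),("side",s,(280,185,302,222))):
    x0,y0,x1,y1=box;h=cv2.cvtColor(im[y0:y1,x0:x1],cv2.COLOR_BGR2HSV)
    m=((h[...,1]>120)&(h[...,0]<25)).astype(np.uint8)
    q=np.argwhere(m);print(n,m.sum(),q.mean(0)[::-1]+[x0,y0],q.min(0)[::-1]+[x0,y0],q.max(0)[::-1]+[x0,y0])
    if n=="top": 
        A=onz("top",q.mean(0)[::-1]+[x0,y0],.06);print("mount from top z=.06",A)
        print(proj("side",[[A[0],A[1],.06],[A[0],A[1],0]]))
print("mount bottom side pix ~", g((363,140)), onz("side",g((363,138)),0))
# local points in world
for n,l in(("seat",(55,12)),("fixedjaw",(57,-30))): print(n,o+Rm@(np.array(l)/1000))
print("tube? ",[onz("side",g((545,y)),0) for y in(345,)])
```

```text
yaw -15.26954069378522 origin [ 0.56801825 -0.15707543] res mm [[1.4, 0.9], [-0.2, -0.5], [0.9, 3.5], [-2.1, -3.8]]
pivot top [ 0.56714846 -0.15956532  0.043     ]
disc [ 0.46435328 -0.10526284  0.041     ] ring [ 0.45834045 -0.19752996  0.041     ]
pivot local [-0.2 -2.6]
disc local [-113.7   22.7]
ring local [-95.2 -67.9]
disc tri [ 0.46434755 -0.10629031  0.03504226] 0.0005182302132541895
ring tri [ 0.45793719 -0.19838029  0.03819507] 0.0010313288399203071
pivot tri [ 0.56704665 -0.1597444   0.04234589] 0.0004040853548820789
top 63 [267.68253968 225.19047619] [264 221] [272 229]
mount from top z=.06 [0.54937581 0.04623638 0.06      ]
[[291.30613191 193.4754138 ]
 [290.34833781 214.40742701]]
side 78 [290.98717949 195.92307692] [287 191] [295 201]
mount bottom side pix ~ (290.375, 214.625) [ 5.49334363e-01  4.71498888e-02 -1.11022302e-16]
seat [ 0.62423694 -0.15998387]
fixedjaw [ 0.6151052  -0.20102789]
tube?  [array([ 0.65476975, -0.08981168,  0.        ])]
```

Run:
```python
from h import *
t=cv2.imread("pics/top0.png")
f=lambda p:((p[0]+.5)/5+240-.5,(p[1]+.5)/5+160-.5)
# edge points of plate: gradient along perpendicular at hand-picked spans in zoom image
g=cv2.GaussianBlur(cv2.cvtColor(t,cv2.COLOR_BGR2GRAY),(3,3),0).astype(float)
def edge(a,b,n=25):
    a=np.array(f(a));b=np.array(f(b));u=(b-a)/np.linalg.norm(b-a);v=np.array([-u[1],u[0]])
    out=[]
    s=np.linspace(-4,4,81)
    for k in np.linspace(.08,.92,n):
        p=a+(b-a)*k; q=(p+np.outer(s,v)).astype(np.float32)
        pr=cv2.remap(g.astype(np.float32),q[:,0].reshape(1,-1),q[:,1].reshape(1,-1),cv2.INTER_CUBIC)[0]
        gr=np.abs(np.gradient(pr)); i=gr.argmax(); out.append(p+v*s[i])
    W=np.array([onz("top",p,.010)[:2] for p in out])
    l=cv2.fitLine(W.astype(np.float32),cv2.DIST_HUBER,0,.001,.001).ravel().astype(float)
    ang=np.degrees(np.arctan2(l[1],l[0])); return ang,l[2:],l[:2]
E={k:edge(*v) for k,v in dict(left=((490,348),(550,66)),top=((550,66),(708,103)),right=((645,360),(680,240)),bot=((490,348),(585,370))).items()}
for k,v in E.items(): print(k,v[0].round(2),v[1].round(4))
P=np.array([.5671,-.1597])
for yaw in(-12,-13,-14,-15):
    c,s=np.cos(np.radians(yaw)),np.sin(np.radians(yaw));ex=np.array([c,s]);ey=np.array([-s,c])
    print(yaw,"left y",((E['left'][1]-P)@ey*1e3).round(1),"right y",((E['right'][1]-P)@ey*1e3).round(1),"top x",((E['top'][1]-P)@ex*1e3).round(1),"bot x",((E['bot'][1]-P)@ex*1e3).round(1))
```

```text
left -14.33 [ 0.6074 -0.125 ]
top 76.15 [ 0.665  -0.1797]
right -14.9 [ 0.5659 -0.1942]
bot 75.55 [ 0.5372 -0.1315]
-12 left y 42.4 right y -34.0 top x 100.0 bot x -35.1
-13 left y 42.9 right y -33.9 top x 99.9 bot x -35.4
-14 left y 43.5 right y -33.8 top x 99.9 bot x -35.8
-15 left y 44.0 right y -33.6 top x 99.8 bot x -36.1
```

servo_tool(
  series=[
    [1.3, 2.95, 0, 0, 0, 3.14, 255],
    [1.3, 2.95, 0, 0, 0, 3.14, 255],
    [1.3, 2.95, 0, 0, 0, 3.14, 255],
    [1.3, 2.95, 0, 0, 0, 3.14, 255],
    [1.3, 2.95, 0, 0, 0, 3.14, 255],
    [1.3, 2.95, 0, 0, 0, 3.14, 255],
    [1.3, 2.95, 0, 0, 0, 3.14, 255],
    [1.3, 2.95, 0, 0, 0, 3.14, 255],
    [1.3, 2.95, 0, 0, 0, 3.14, 255],
  ],
  squeeze=20,
)

```text
clock: 0.85
tcp_pos: [0.3409, -0.3698, 0.4045]
eef_rot: [0.914, 0.405, -0.0, -0.0]
ft_force: [1.6, -0.1, 0.3]
grip_width: 0.0381
```

servo_tool(
  series=[
    [1.35, 2.95, 0, 0, 0, 3.14, 255],
    [1.35, 2.95, -1.2, 0, 0, 3.14, 255],
    [1.35, 2.95, -1.2, 0, 0, 3.14, 255],
    [1.35, 2.95, -1.2, 0, 0, 3.14, 255],
    [1.35, 2.95, -1.2, 0, 0, 3.14, 255],
    [1.35, 2.95, -1.2, 0, 0, 3.14, 255],
    [1.35, 2.95, -1.2, 0, 0, 3.14, 255],
    [1.35, 2.95, -1.2, 0, 0, 3.14, 255],
    [1.35, 2.85, -1.2, 0, 0, 3.14, 255],
    [0, 0, 0, 0, 0, 0, 255],
    [0, 0, 0, 0, 0, 0, 255],
    [0, 0, 0, 0, 0, 0, 255],
  ],
)

```text
clock: 1.85
tcp_pos: [0.4621, -0.1071, 0.3089]
eef_rot: [0.789, 0.615, -0.0, 0.0]
ft_force: [0.0, 0.4, 0.1]
grip_width: 0.0006
```

servo_tool(
  series=[
    [0.1, 0.1, -2, 0, 0, 0, 255],
    [0.1, 0, -2, 0, 0, 0, 255],
    [0, 0, -2, 0, 0, 0, 255],
    [0, 0, -1, 0, 0, 0, 255],
    [0, 0, -0.3, 0, 0, 0, 255],
    [0, 0, 0, 0, 0, 0, 255],
  ],
)

```text
clock: 2.35
tcp_pos: [0.464, -0.1065, 0.2358]
eef_rot: [0.789, 0.614, -0.0, -0.0]
ft_force: [0.2, -0.3, -0.4]
grip_width: 0.0004
```

Run:
```python
from h import *
s=cv2.cvtColor(r.camera("side"),cv2.COLOR_RGB2BGR);crop(s,180,160,340,300,5,"pics/s1z.png")
```

```text
(no output)
```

View pics/s1z.png

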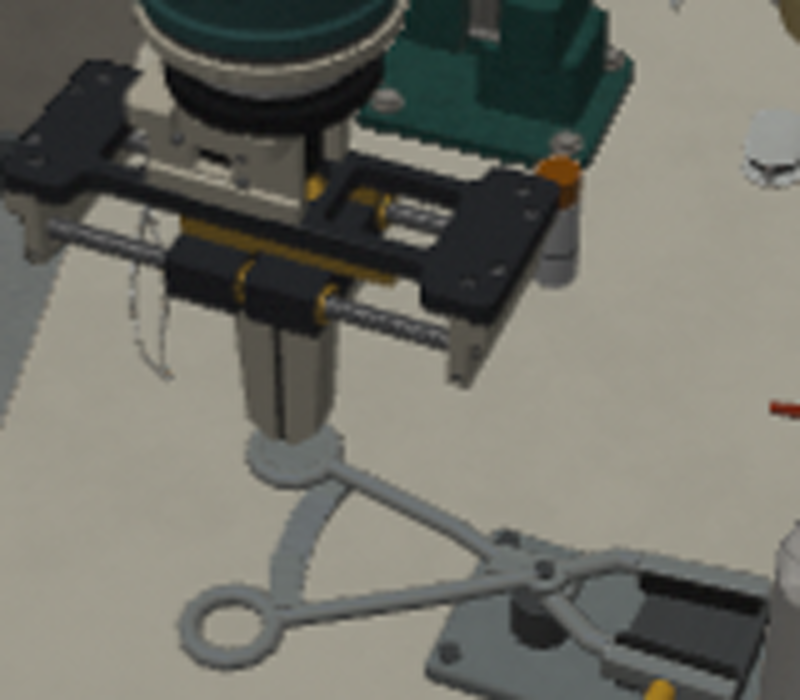

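The shut fingers, at about (285,435) in the zoom, hover over the disc. Lowering slowly.

servo_tool(
  series=[
    [0, 0, -0.2, 0, 0, 0, 255],
    [0, 0, -0.2, 0, 0, 0, 255],
    [0, 0, -0.2, 0, 0, 0, 255],
    [0, 0, -0.1, 0, 0, 0, 255],
    [0, 0, -0.1, 0, 0, 0, 255],
    [0, 0, 0, 0, 0, 0, 255],
  ],
)

```text
clock: 2.9
tcp_pos: [0.4642, -0.1058, 0.2276]
eef_rot: [0.789, 0.615, -0.0, -0.0]
ft_force: [0.4, -1.1, -0.7]
grip_width: 0.0002
```

servo_tool(
  series=[
    [0, 0, -0.1, 0, 0, 0, 255],
    [0, 0, -0.1, 0, 0, 0, 255],
    [0, 0, 0, 0, 0, 0, 255],
  ],
)

```text
clock: 3.15
tcp_pos: [0.4642, -0.1058, 0.2255]
eef_rot: [0.789, 0.615, -0.0, -0.0]
ft_force: [0.2, 0.5, 0.8]
grip_width: 0.0012
```

servo_tool(
  series=[
    [0, 0, -0.1, 0, 0, 0, 255],
    [0, 0, -0.1, 0, 0, 0, 255],
    [0, 0, 0, 0, 0, 0, 255],
  ],
)

```text
clock: 3.4
tcp_pos: [0.4641, -0.1059, 0.2235]
eef_rot: [0.789, 0.615, -0.0, -0.0]
ft_force: [-0.4, -0.2, -0.3]
grip_width: 0.0004
```

Tips are at 37.5 mm with no contact yet.

servo_tool(
  series=[
    [0, 0, -0.1, 0, 0, 0, 255],
    [0, 0, -0.1, 0, 0, 0, 255],
    [0, 0, 0, 0, 0, 0, 255],
  ],
)

```text
clock: 3.65
tcp_pos: [0.4642, -0.1059, 0.2217]
eef_rot: [0.789, 0.615, -0.0, -0.0]
ft_force: [-0.7, 0.4, 1.9]
grip_width: 0.0008
```

servo_tool(
  series=[
    [0, 0, -0.1, 0, 0, 0, 255],
    [0, 0, -0.1, 0, 0, 0, 255],
    [0, 0, 0, 0, 0, 0, 255],
  ],
)

```text
clock: 3.9
tcp_pos: [0.4642, -0.1058, 0.2196]
eef_rot: [0.789, 0.615, 0.0, -0.0]
ft_force: [-1.5, 1.6, 4.3]
grip_width: 0.0
```

servo_tool(
  series=[
    [0, 0, -0.1, 0, 0, 0, 255],
    [0, 0, -0.1, 0, 0, 0, 255],
    [0, 0, -0.1, 0, 0, 0, 255],
    [0, 0, -0.05, 0, 0, 0, 255],
    [0, 0, 0, 0, 0, 0, 255],
    [0, 0, 0, 0, 0, 0, 255],
    [0, 0, 0, 0, 0, 0, 255],
  ],
)

```text
clock: 4.48
tcp_pos: [0.4642, -0.1059, 0.2163]
eef_rot: [0.789, 0.615, 0.0, -0.0]
ft_force: [-3.0, 2.4, 6.1]
grip_width: 0.0006
```

Run:
```python
from h import *
s=cv2.cvtColor(r.camera("side"),cv2.COLOR_RGB2BGR);crop(s,180,160,340,300,5,"pics/s2z.png")
print(r.observe()["ft_force"])
```

```text
[-3.09379101  2.09004395  5.51295279]
```

View pics/s2z.png

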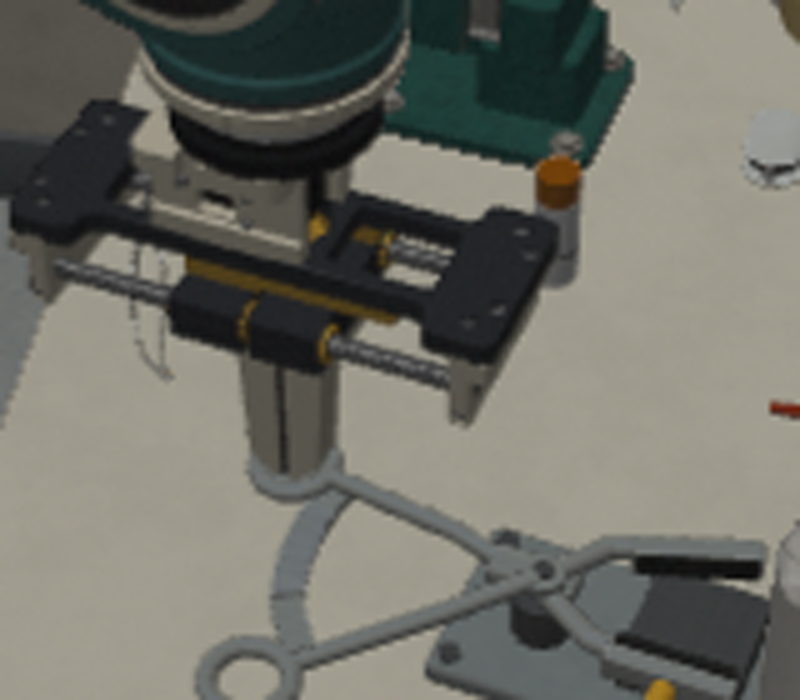

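The ratchet has let go: the ring moved out to about (248,675) in the zoom and the upper jaw opened. I'll hold for a moment, then lift.

servo_tool(
  series=[
    [0, 0, 0, 0, 0, 0, 255],
    [0, 0, 0, 0, 0, 0, 255],
    [0, 0, 0, 0, 0, 0, 255],
    [0, 0, 0, 0, 0, 0, 255],
    [0, 0, 0.3, 0, 0, 0, 255],
    [0, 0, 0.5, 0, 0, 0, 255],
    [0, 0, 2, 0, 0, 0, 255],
    [0, 0, 2.5, 0, 0, 0, 255],
    [0, 0, 2.5, 0, 0, 0, 255],
    [0, 0, 1, 0, 0, 0, 255],
  ],
)

```text
clock: 5.37
tcp_pos: [0.4645, -0.106, 0.3077]
eef_rot: [0.789, 0.615, 0.001, 0.002]
ft_force: [0.2, -0.4, 0.2]
grip_width: 0.0004
```

servo_tool(
  series=[
    [1.4, 2.5, 0, 0, 0, 2, 0],
    [1.4, 2.5, 0, 0, 0, 2, 0],
    [1.4, 2.5, 0, 0, 0, 2, 0],
    [1.4, 2.5, 0, 0, 0, 2, 0],
    [1.4, 2.5, 0, 0, 0, 3, 0],
    [1.4, 2.5, 0, 0, 0, 3, 0],
    [0, 0, 0, 0, 0, 0, 0],
    [0, 0, 0, 0, 0, 0, 0],
    [0, 0, 0, 0, 0, 0, 0],
  ],
)

```text
clock: 6.12
tcp_pos: [0.548, 0.0439, 0.3037]
eef_rot: [0.708, 0.706, -0.0, -0.0]
ft_force: [-0.4, -0.4, 0.4]
grip_width: 0.0557
```

Run:
```python
from h import *
s=cv2.cvtColor(r.camera("side"),cv2.COLOR_RGB2BGR);crop(s,180,160,340,300,5,"pics/s3z.png")
t=cv2.cvtColor(r.camera("top"),cv2.COLOR_RGB2BGR);crop(t,240,160,400,280,5,"pics/t3z.png")
```

```text
(no output)
```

View pics/s3z.png

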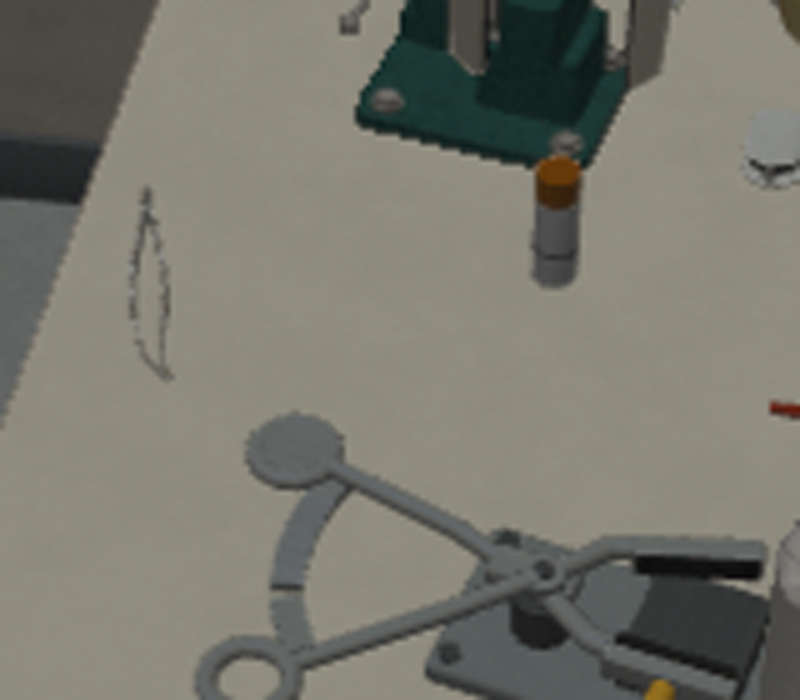

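View pics/t3z.png

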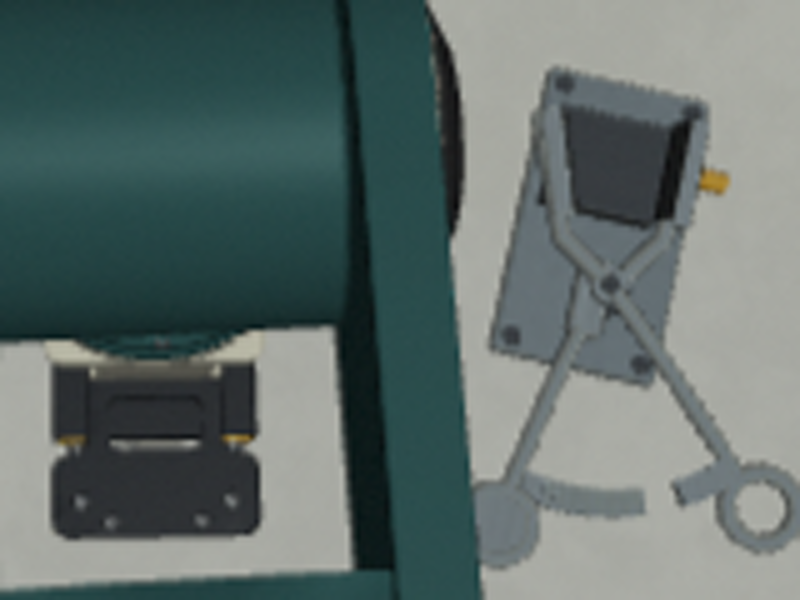

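The ring now rests at the open stop, about (763,507) in the zoomed top view, and the jaw is wide. Next is the mount.

servo_tool(
  series=[
    [0.1, 0.25, -1, 0, 0, 0, 40],
    [0, 0, -2, 0, 0, 0, 40],
    [0, 0, -2, 0, 0, 0, 40],
    [0, 0, -2, 0, 0, 0, 40],
    [0, 0, -1.5, 0, 0, 0, 40],
    [0, 0, -0.6, 0, 0, 0, 40],
    [0, 0, 0, 0, 0, 0, 40],
    [0, 0, 0, 0, 0, 0, 40],
  ],
)

```text
clock: 6.88
tcp_pos: [0.5492, 0.0464, 0.2135]
eef_rot: [0.708, 0.706, 0.0, 0.0]
ft_force: [0.5, -0.2, 0.2]
grip_width: 0.0784
```

Run:
```python
from h import *
s=cv2.cvtColor(r.camera("side"),cv2.COLOR_RGB2BGR);crop(s,230,120,350,230,6,"pics/s4z.png")
```

```text
(no output)
```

View pics/s4z.png

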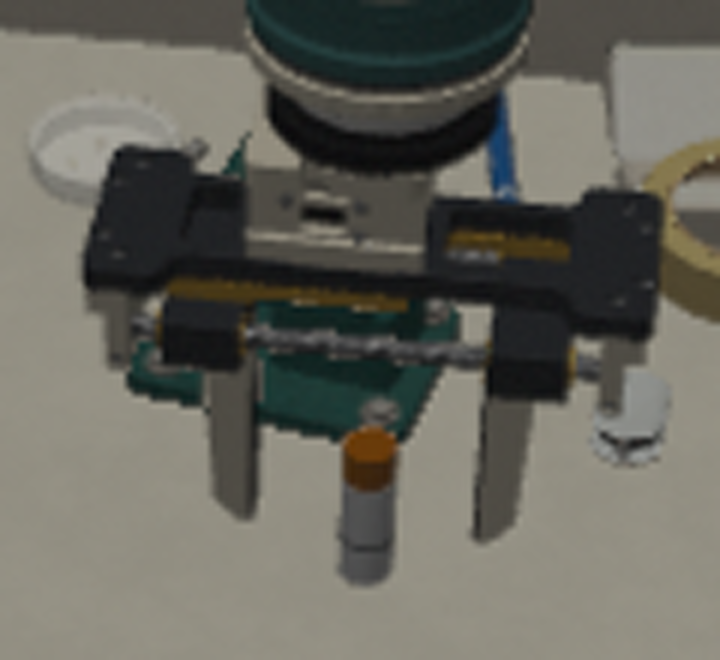

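The mount, at about (368,500), is centred between the fingers. Closing.

servo_tool(
  series=[
    [0, 0, 0, 0, 0, 0, 255],
    [0, 0, 0, 0, 0, 0, 255],
    [0, 0, 0, 0, 0, 0, 255],
    [0, 0, 0, 0, 0, 0, 255],
    [0, 0, 0, 0, 0, 0, 255],
    [0, 0, 0, 0, 0, 0, 255],
    [0, 0, 0, 0, 0, 0, 255],
    [0, 0, 0, 0, 0, 0, 255],
    [0, 0, 0, 0, 0, 0, 255],
    [0, 0, 0, 0, 0, 0, 255],
    [0, 0, 0, 0, 0, 0, 255],
    [0, 0, 0, 0, 0, 0, 255],
  ],
  squeeze=15,
)

```text
clock: 7.93
tcp_pos: [0.5492, 0.0467, 0.2132]
eef_rot: [0.708, 0.706, -0.0, -0.0]
ft_force: [-0.5, 0.2, -0.2]
grip_width: 0.0195
```

servo_tool(
  series=[
    [0, 0, 1, 0, 0, 0, 255],
    [0, 0, 2.5, 0, 0, 0, 255],
    [0, 0, 2.5, 0, 0, 0, 255],
    [0, 0, 2.5, 0, 0, 0, 255],
    [0, 0, 0, 0, 0, 0, 255],
  ],
)

```text
clock: 8.35
tcp_pos: [0.5498, 0.0467, 0.3042]
eef_rot: [0.708, 0.706, 0.002, 0.002]
ft_force: [1.3, 0.2, 1.4]
grip_width: 0.0201
```

Run:
```python
from h import *
print(tri((497,178),(350,270)), r.observe()["tcp_pos"], r.observe()["ft_force"])
s=cv2.cvtColor(r.camera("side"),cv2.COLOR_RGB2BGR);crop(s,230,110,350,220,6,"pics/s5z.png")
t=r.observe()["tcp_pos"]
print(proj("side",[[t[0],t[1],t[2]-.1532],[t[0],t[1],t[2]-.2132]]))
x0,y0,x1,y1=270,130,320,215;h=cv2.cvtColor(s[y0:y1,x0:x1],cv2.COLOR_BGR2HSV)
m=((h[...,1]>150)&(h[...,0]<20)&(h[...,2]>80));q=np.argwhere(m);print(m.sum(),q.mean(0)[::-1]+[x0,y0],q.min(0)[::-1]+[x0,y0],q.max(0)[::-1]+[x0,y0])
```

```text
(array([ 0.6285511 , -0.344825  ,  0.26626756]), np.float64(0.0632333113931044)) [0.54983137 0.04668942 0.30421654] [1.2782778  0.1590855  1.37288036]
[[292.95587633 159.59767332]
 [291.8832775  182.90350571]]
40 [293.075 159.05 ] [289 157] [297 161]
```

View pics/s5z.png

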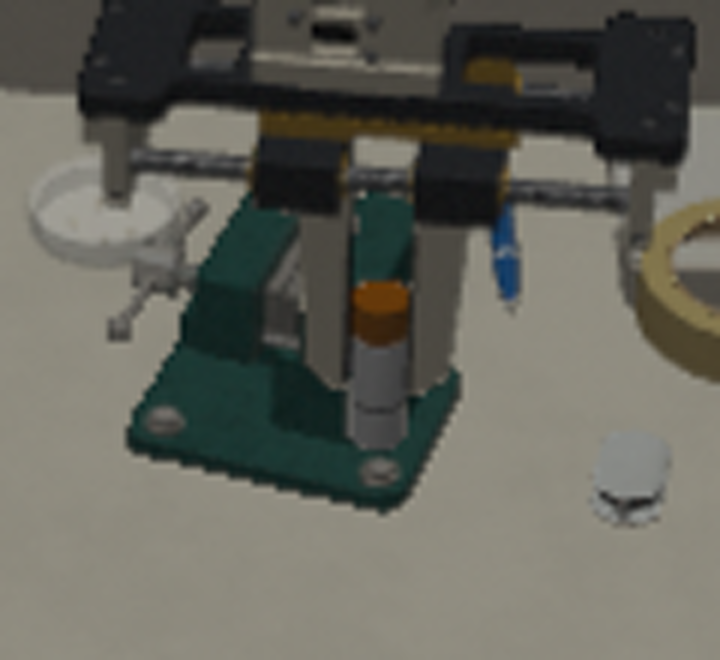

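servo_tool(
  series=[
    [0.9, -2.6, 0, 0, 0, -1.8, 255],
    [0.9, -2.6, 0, 0, 0, -1.8, 255],
    [0.9, -2.6, 0, 0, 0, -1.8, 255],
    [0.9, -2.6, 0, 0, 0, -1.8, 255],
    [0.9, -2.6, 0, 0, 0, -1.8, 255],
    [0.9, -2.6, 0, 0, 0, -1.8, 255],
    [0.95, -2.6, 0, 0, 0, -1.8, 255],
    [0.95, -2.6, 0, 0, 0, -1.8, 255],
    [0, 0, 0, 0, 0, 0, 255],
    [0, 0, 0, 0, 0, 0, 255],
  ],
)

```text
clock: 9.23
tcp_pos: [0.6222, -0.1624, 0.297]
eef_rot: [0.791, 0.611, -0.001, -0.001]
ft_force: [-1.0, -0.0, -0.3]
grip_width: 0.0195
```

servo_tool(
  series=[
    [0, 0, -2, 0, 0, 0, 255],
    [0, 0, -1, 0, 0, 0, 255],
    [0, 0, 0, 0, 0, 0, 255],
    [0, 0, 0, 0, 0, 0, 255],
  ],
)

```text
clock: 9.57
tcp_pos: [0.6219, -0.1606, 0.2676]
eef_rot: [0.791, 0.612, -0.0, -0.001]
ft_force: [0.4, 0.7, 0.4]
grip_width: 0.0197
```

Run:
```python
from h import *
s=cv2.cvtColor(r.camera("side"),cv2.COLOR_RGB2BGR);crop(s,220,170,380,310,5,"pics/s6z.png")
t=cv2.cvtColor(r.camera("top"),cv2.COLOR_RGB2BGR);crop(t,300,130,440,280,4,"pics/t6z.png")
```

```text
(no output)
```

View pics/s6z.png

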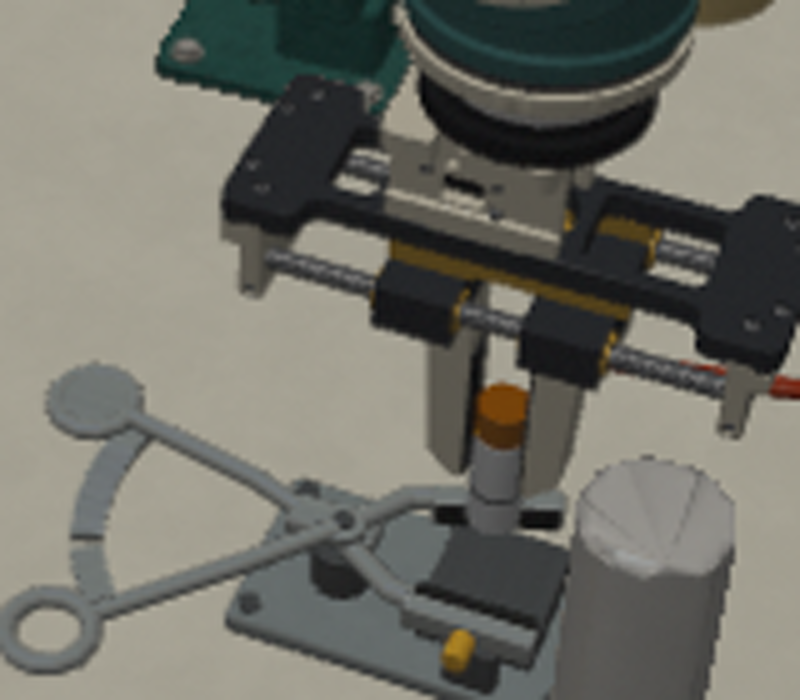

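View pics/t6z.png

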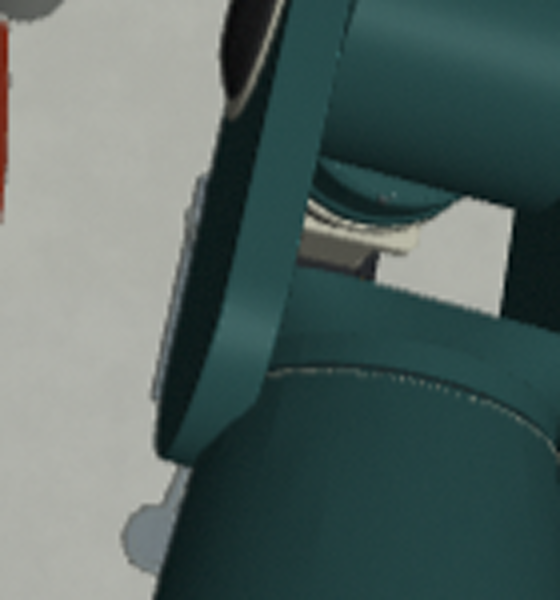

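Run:
```python
from h import *
p=proj("side",[[.6219,-.1606,.0544],[.6219,-.1606,.1144],[.6233,-.1611,.024]]); print(((p-[220,170])*5).round(0))
```

```text
[[493. 514.]
 [505. 400.]
 [492. 570.]]
```

servo_tool(
  series=[
    [0.12, -0.05, -1, 0, 0, 0, 255],
    [0, 0, -1, 0, 0, 0, 255],
    [0, 0, -0.5, 0, 0, 0, 255],
    [0, 0, -0.2, 0, 0, 0, 255],
    [0, 0, -0.1, 0, 0, 0, 255],
    [0, 0, -0.1, 0, 0, 0, 255],
    [0, 0, 0, 0, 0, 0, 255],
  ],
)

```text
clock: 10.25
tcp_pos: [0.6234, -0.1619, 0.2393]
eef_rot: [0.791, 0.612, 0.0, 0.0]
ft_force: [0.3, -0.7, -1.6]
grip_width: 0.0195
```

Run:
```python
from h import *
s=cv2.cvtColor(r.camera("side"),cv2.COLOR_RGB2BGR);crop(s,260,190,360,310,5,"pics/s7z.png")
```

```text
(no output)
```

View pics/s7z.png

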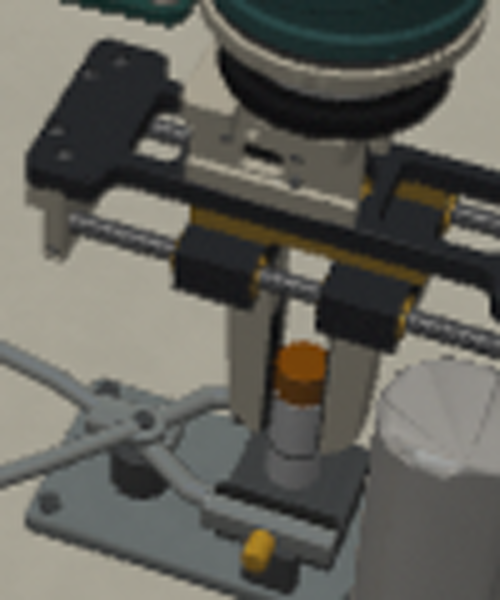

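The mount, foot at about (293,485), is over the dark seat between the jaws. Lowering onto it.

servo_tool(
  series=[
    [0, 0, -0.1, 0, 0, 0, 255],
    [0, 0, -0.05, 0, 0, 0, 255],
    [0, 0, 0, 0, 0, 0, 255],
  ],
)

```text
clock: 10.55
tcp_pos: [0.6234, -0.1619, 0.2377]
eef_rot: [0.791, 0.612, 0.0, 0.0]
ft_force: [-0.9, 0.2, -1.1]
grip_width: 0.0197
```

servo_tool(
  series=[
    [0, 0, -0.05, 0, 0, 0, 255],
    [0, 0, 0, 0, 0, 0, 255],
  ],
)

```text
clock: 10.72
tcp_pos: [0.6234, -0.1619, 0.2373]
eef_rot: [0.791, 0.612, 0.0, 0.0]
ft_force: [-0.3, 0.2, -0.7]
grip_width: 0.0198
```

servo_tool(
  series=[
    [0, 0, -0.05, 0, 0, 0, 255],
    [0, 0, 0, 0, 0, 0, 255],
  ],
)

```text
clock: 10.88
tcp_pos: [0.6234, -0.1619, 0.2372]
eef_rot: [0.791, 0.612, 0.0, 0.0]
ft_force: [-0.9, 0.3, 5.2]
grip_width: 0.0196
```

servo_tool(
  series=[
    [0, 0, -0.03, 0, 0, 0, 255],
    [0, 0, 0, 0, 0, 0, 255],
  ],
)

```text
clock: 11.05
tcp_pos: [0.6235, -0.1619, 0.2372]
eef_rot: [0.791, 0.612, 0.0, 0.0]
ft_force: [-3.9, 0.8, 7.3]
grip_width: 0.0198
```

servo_tool(
  series=[
    [0, 0, 0.06, 0, 0, 0, 255],
    [0, 0, 0, 0, 0, 0, 90],
    [0, 0, 0, 0, 0, 0, 90],
    [0, 0, 0, 0, 0, 0, 90],
    [0, 0, 0, 0, 0, 0, 90],
    [0, 0, 0, 0, 0, 0, 90],
    [0, 0, 0, 0, 0, 0, 90],
    [0, 0, 0, 0, 0, 0, 90],
  ],
)

```text
clock: 11.72
tcp_pos: [0.6234, -0.1619, 0.237]
eef_rot: [0.791, 0.612, -0.0, -0.0]
ft_force: [-0.9, -0.2, -0.4]
grip_width: 0.0586
```

servo_tool(
  series=[
    [0, 0, 1, 0, 0, 0, 90],
    [0, 0, 2, 0, 0, 0, 90],
    [0, 0, 3, 0, 0, 0, 90],
    [0, 0, 3, 0, 0, 0, 90],
    [0, 0, 1, 0, 0, 0, 90],
    [0, 0, 0, 0, 0, 0, 90],
  ],
)

```text
clock: 12.22
tcp_pos: [0.6236, -0.1619, 0.3413]
eef_rot: [0.791, 0.612, 0.002, 0.002]
ft_force: [0.1, 0.0, -0.1]
grip_width: 0.06
```

Run:
```python
from h import *
s=cv2.cvtColor(r.camera("side"),cv2.COLOR_RGB2BGR);crop(s,210,190,360,310,5,"pics/s8z.png")
f=lambda p:((p[0]+.5)/5+240-.5,(p[1]+.5)/5+160-.5)
yaw=np.radians(-14.2);ex=np.array([np.cos(yaw),np.sin(yaw)]);ey=np.array([-ex[1],ex[0]]);o=np.array([.567,-.1592])
def loc(w): return np.array([(w[:2]-o)@ex,(w[:2]-o)@ey])*1e3
for n,p in(("locked",(710,534)),("open",(763,507))):
    w=onz("top",f(p),.039);l=loc(w);print(n,w.round(4),l.round(1),np.hypot(*l).round(1),"ang",np.arctan2(-l[1],-l[0]).round(3))
# pad front edge in t3z: black strip left edge top (z .041)
for p in((672,120),(657,215)): print("pad face",loc(onz("top",f(p),.041)).round(1))
print("tcp",loc(np.array([.6234,-.1619])))
```

```text
locked [ 0.4584 -0.1981  0.039 ] [-95.7 -64.3] 115.3 ang 0.591
open [ 0.4696 -0.2217  0.039 ] [-79.1 -84.5] 115.8 ang 0.819
pad face [ 79.4 -12.5]
pad face [ 35.9 -14.3]
tcp [55.33904768 11.21783412]
```

View pics/s8z.png

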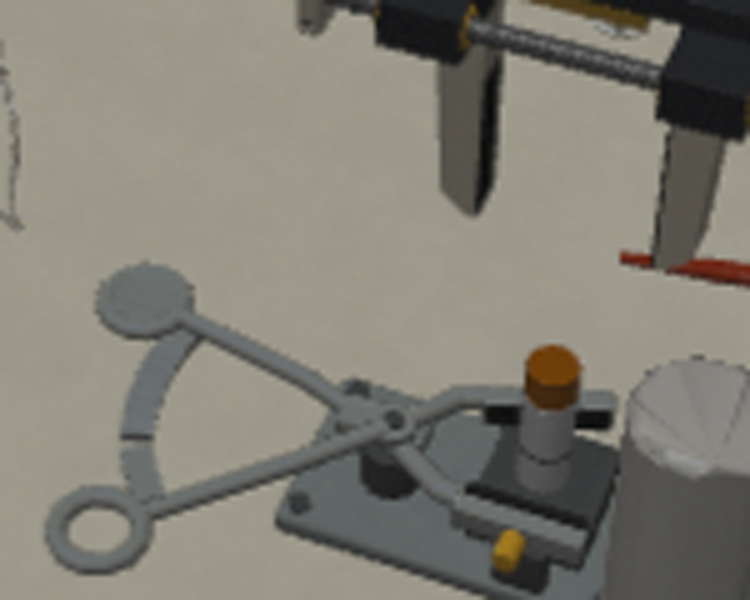

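The mount stands upright on the seat, foot at about (543,475). I'll go to the outside of the ring with shut fingers, faced along the swing.

servo_tool(
  series=[
    [-1.7, -1.2, 0, 0, 0, 5.9, 255],
    [-1.7, -1.2, 0, 0, 0, 5.9, 255],
    [-1.7, -1.2, 0, 0, 0, 5.9, 255],
    [-1.7, -1.2, 0, 0, 0, 5.9, 255],
    [-1.7, -1.2, 0, 0, 0, 5.9, 255],
    [-1.7, -1.2, 0, 0, 0, 5.9, 255],
    [-1.7, -1.2, 0, 0, 0, 5.9, 255],
    [-1.6, -1.1, 0, 0, 0, 5.9, 255],
    [0, 0, 0, 0, 0, 0, 255],
    [0, 0, 0, 0, 0, 0, 255],
  ],
)

```text
clock: 13.1
tcp_pos: [0.4878, -0.2572, 0.3359]
eef_rot: [0.481, 0.877, 0.0, -0.001]
ft_force: [-0.8, -0.3, -0.4]
grip_width: 0.0012
```

Run:
```python
from h import *
s=cv2.cvtColor(r.camera("side"),cv2.COLOR_RGB2BGR);crop(s,160,140,400,320,3.3,"pics/s9z.png")
print(r.observe()["qpos"].round(2))
```

```text
[-0.53 -0.13  1.79  0.    1.47 -1.1 ]
```

View pics/s9z.png

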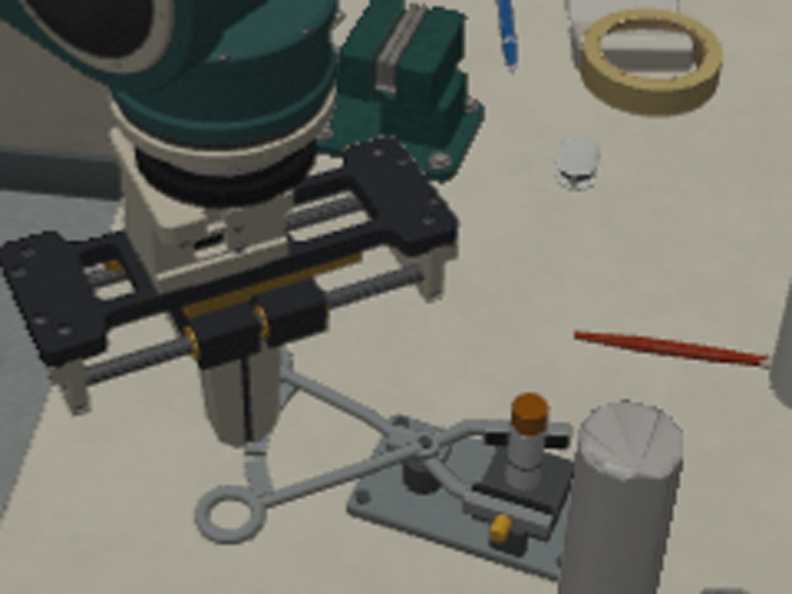

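servo_tool(
  series=[
    [0.3, 0.2, -2.5, 0, 0, 0, 255],
    [0, 0, -2.5, 0, 0, 0, 255],
    [0, 0, -2.5, 0, 0, 0, 255],
    [0, 0, -2.5, 0, 0, 0, 255],
    [0, 0, -2, 0, 0, 0, 255],
    [0, 0, -1, 0, 0, 0, 255],
    [0, 0, 0, 0, 0, 0, 255],
    [0, 0, 0, 0, 0, 0, 255],
  ],
)

```text
clock: 13.82
tcp_pos: [0.4918, -0.2546, 0.2072]
eef_rot: [0.48, 0.877, 0.0, -0.0]
ft_force: [0.7, -1.0, 0.5]
grip_width: 0.0006
```

Run:
```python
from h import *
s=cv2.cvtColor(r.camera("side"),cv2.COLOR_RGB2BGR);crop(s,160,160,400,320,3.3,"pics/s10z.png")
# free-space force average by state
print(r.observe()["ft_force"])
```

```text
[0.08708264 0.38125154 0.51203743]
```

View pics/s10z.png

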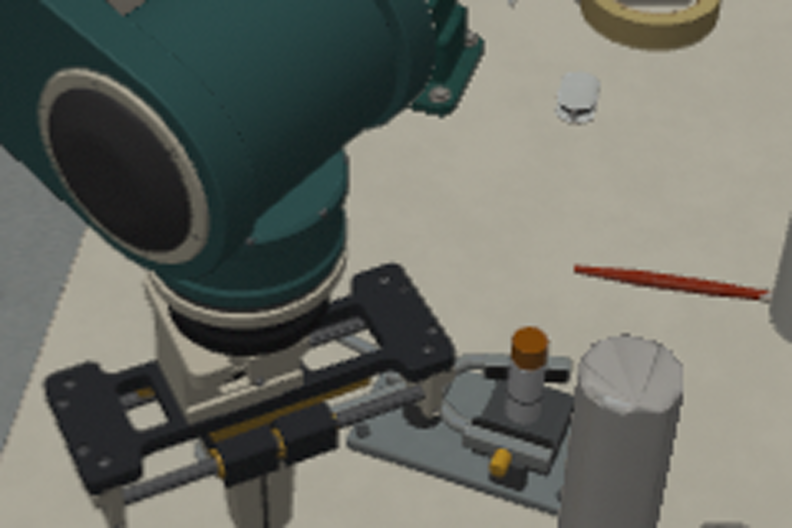

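```bash
cat >> h.py <<'E'
O=np.array([.567,-.1592]);YAW=np.radians(-14.2)
def tool(th,d=.027):
    ph=.819-th; a=YAW+np.pi+ph; c=O+.1158*np.array([np.cos(a),np.sin(a)])
    w=YAW+np.pi/2+ph; return c-d*np.array([np.cos(w),np.sin(w)]),np.degrees(w)
def state(n=1,d=.027):
    s=r.observe();q=s["eef_rot"];w=2*np.arctan2(q[1],q[0])
    T=np.array([np.cos(w),np.sin(w)])
    p=s["tcp_pos"][:2]
    rel=p+d*T-O; th=.819-(np.arctan2(rel[1],rel[0])-YAW-np.pi)%(2*np.pi)
    return dict(th=th,rad=np.hypot(*rel),push=-s["ft_force"][:2]@T,yaw=np.degrees(w),f=s["ft_force"])
E
python3 - <<'E'
from h import *
print(state())
for d in (.027,.040):
  p0,w0=tool(0,d);print(d,p0)
  for k in range(1,11):
    p,w=tool(.05*k,d);print(round(.05*k,2),((p-p0)*100).round(2),round(w-w0,2));p0,w0=p,w
E
```

```text
{'th': np.float64(-0.11157970605082657), 'rad': np.float64(0.11553335146375374), 'push': np.float64(-0.2739758575114007), 'yaw': np.float64(122.6601555801183), 'f': array([0.08708264, 0.38125154, 0.51203743])}
0.027 [ 0.48417712 -0.24451712]
0.05 [-0.42  0.42] -2.86
0.1 [-0.39  0.44] -2.86
0.15 [-0.37  0.46] -2.86
0.2 [-0.35  0.48] -2.86
0.25 [-0.32  0.5 ] -2.86
0.3 [-0.3   0.51] -2.86
0.35 [-0.27  0.53] -2.86
0.4 [-0.25  0.54] -2.86
0.45 [-0.22  0.55] -2.86
0.5 [-0.19  0.56] -2.86
0.04 [ 0.49120506 -0.25545366]
0.05 [-0.47  0.39] -2.86
0.1 [-0.45  0.41] -2.86
0.15 [-0.43  0.44] -2.86
0.2 [-0.41  0.46] -2.86
0.25 [-0.38  0.48] -2.86
0.3 [-0.36  0.5 ] -2.86
0.35 [-0.34  0.51] -2.86
0.4 [-0.31  0.53] -2.86
0.45 [-0.28  0.54] -2.86
0.5 [-0.25  0.56] -2.86
```

servo_tool(
  series=[
    [-0.22, 0.34, 0, 0, 0, 0, 255],
    [-0.22, 0.34, 0, 0, 0, 0, 255],
    [-0.06, 0.08, 0, 0, 0, 0, 255],
    [-0.06, 0.08, 0, 0, 0, 0, 255],
    [0, 0, 0, 0, 0, 0, 255],
  ],
)

```text
clock: 14.28
tcp_pos: [0.4857, -0.2463, 0.2075]
eef_rot: [0.48, 0.877, -0.0, 0.0]
ft_force: [-0.6, 0.2, -0.7]
grip_width: 0.0001
```

```bash
python3 -c "
from h import *
print(state())"
```

```text
{'th': np.float64(-0.01998908034237079), 'rad': np.float64(0.11547780761113977), 'push': np.float64(-0.5180394270911565), 'yaw': np.float64(122.67786262997734), 'f': array([-0.63916448,  0.20546614, -0.681689  ])}
```

servo_tool(
  series=[
    [-0.21, 0.21, 0, 0, 0, -1.43, 255],
    [-0.21, 0.21, 0, 0, 0, -1.43, 255],
    [-0.2, 0.22, 0, 0, 0, -1.43, 255],
    [-0.2, 0.22, 0, 0, 0, -1.43, 255],
    [-0.18, 0.23, 0, 0, 0, -1.43, 255],
    [-0.18, 0.23, 0, 0, 0, -1.43, 255],
    [0, 0, 0, 0, 0, 0, 255],
  ],
)

```text
clock: 14.87
tcp_pos: [0.4738, -0.2332, 0.2073]
eef_rot: [0.544, 0.839, -0.0, 0.0]
ft_force: [-0.8, -2.1, 0.1]
grip_width: 0.0005
```

```bash
python3 -c "
from h import *
print(state())
t=cv2.cvtColor(r.camera('top'),cv2.COLOR_RGB2BGR);crop(t,300,130,440,280,4,'pics/t11.png')
s=cv2.cvtColor(r.camera('side'),cv2.COLOR_RGB2BGR);crop(s,160,190,400,350,3.3,'pics/s11.png')"
```

```text
{'th': np.float64(0.12881685084852723), 'rad': np.float64(0.11525719301959823), 'push': np.float64(1.5446565173583209), 'yaw': np.float64(114.02330189030386), 'f': array([-0.82093369, -2.05704677,  0.09660798])}
```

View pics/s11.png

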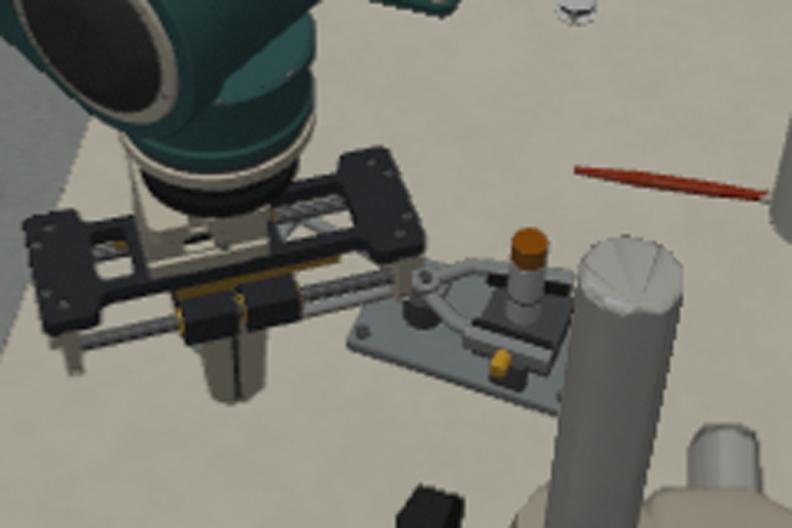

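View pics/t11.png

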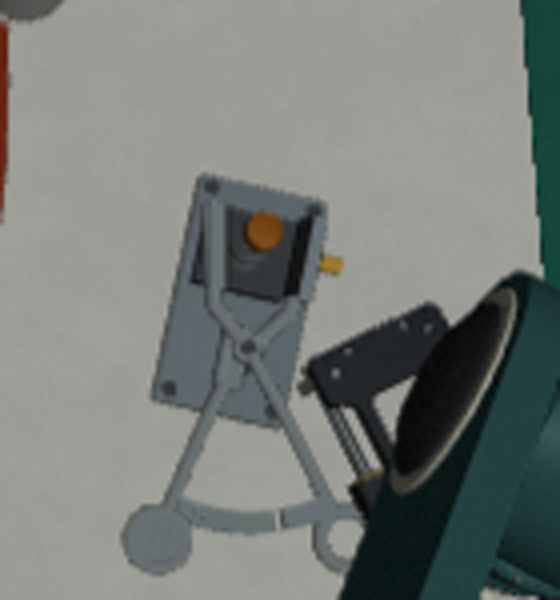

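The ring is following the fingers, with the gap in the ratchet arc at about (278,520) closing. Continuing.

servo_tool(
  series=[
    [-0.17, 0.24, 0, 0, 0, -1.43, 255],
    [-0.17, 0.24, 0, 0, 0, -1.43, 255],
    [-0.16, 0.25, 0, 0, 0, -1.43, 255],
    [-0.16, 0.25, 0, 0, 0, -1.43, 255],
    [0, 0, 0, 0, 0, 0, 255],
  ],
)

```text
clock: 15.38
tcp_pos: [0.4673, -0.2236, 0.2072]
eef_rot: [0.585, 0.811, -0.0, 0.0]
ft_force: [-0.1, -3.1, 0.5]
grip_width: 0.0004
```

```bash
python3 -c "
from h import *
print(state())"
```

```text
{'th': np.float64(0.22715508840309706), 'rad': np.float64(0.11489068172159358), 'push': np.float64(2.900069086504423), 'yaw': np.float64(108.34849122834169), 'f': array([-0.0605029 , -3.07547411,  0.46106642])}
```

servo_tool(
  series=[
    [-0.15, 0.25, 0, 0, 0, -1.43, 255],
    [-0.15, 0.25, 0, 0, 0, -1.43, 255],
    [0, 0, 0, 0, 0, 0, 255],
  ],
)

```text
clock: 15.63
tcp_pos: [0.4645, -0.2186, 0.2073]
eef_rot: [0.605, 0.796, -0.0, 0.0]
ft_force: [0.6, -2.5, 1.7]
grip_width: 0.0005
```

```bash
python3 -c "
from h import *
print(state())
t=cv2.cvtColor(r.camera('top'),cv2.COLOR_RGB2BGR);crop(t,300,130,440,280,4,'pics/t12.png')"
```

```text
{'th': np.float64(0.2762192024554162), 'rad': np.float64(0.11468548009262335), 'push': np.float64(2.5522029327286595), 'yaw': np.float64(105.52193119623502), 'f': array([ 0.57981281, -2.48777474,  1.66986692])}
```

View pics/t12.png

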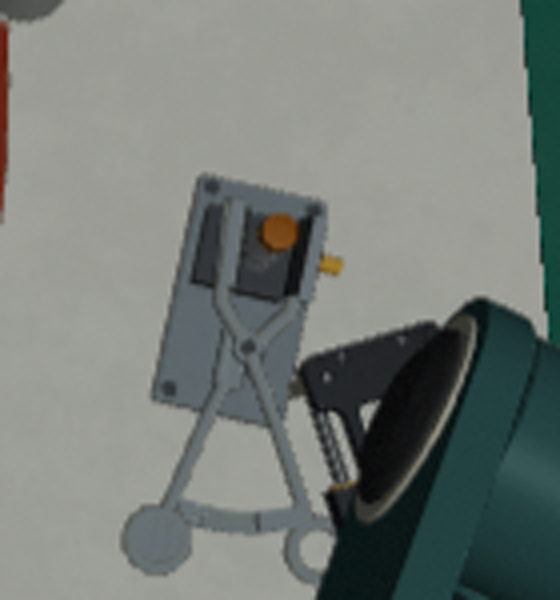

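The mount, amber top at about (280,232), is being pushed toward the still pad. From here I go in small steps, watching the force.

servo_tool(
  series=[
    [-0.14, 0.26, 0, 0, 0, -1.43, 255],
    [-0.14, 0.26, 0, 0, 0, -1.43, 255],
    [0, 0, 0, 0, 0, 0, 255],
  ],
)

```text
clock: 15.93
tcp_pos: [0.4617, -0.2133, 0.2072]
eef_rot: [0.625, 0.781, -0.0, 0.0]
ft_force: [-0.5, -2.5, 2.0]
grip_width: 0.0005
```

servo_tool(
  series=[
    [-0.13, 0.26, 0, 0, 0, -1.43, 255],
    [0, 0, 0, 0, 0, 0, 255],
  ],
)

```text
clock: 16.1
tcp_pos: [0.4604, -0.2107, 0.2072]
eef_rot: [0.634, 0.773, 0.0, 0.0]
ft_force: [-0.2, -2.6, 2.3]
grip_width: 0.0002
```

```bash
python3 -c "
from h import *
print(state())"
```

```text
{'th': np.float64(0.3507842225368041), 'rad': np.float64(0.11467489437432218), 'push': np.float64(2.4771345688334154), 'yaw': np.float64(101.26825151799586), 'f': array([-0.15952574, -2.55760915,  2.32152186])}
```

servo_tool(
  series=[
    [-0.065, 0.13, 0, 0, 0, -0.72, 255],
    [0, 0, 0, 0, 0, 0, 255],
  ],
)

```text
clock: 16.27
tcp_pos: [0.4597, -0.2094, 0.2071]
eef_rot: [0.639, 0.769, 0.0, -0.0]
ft_force: [0.4, -2.2, 2.0]
grip_width: 0.0006
```

servo_tool(
  series=[
    [-0.065, 0.13, 0, 0, 0, -0.72, 255],
    [0, 0, 0, 0, 0, 0, 255],
  ],
)

```text
clock: 16.43
tcp_pos: [0.459, -0.2081, 0.2071]
eef_rot: [0.644, 0.765, 0.0, 0.0]
ft_force: [-0.1, -3.0, 1.0]
grip_width: 0.0004
```

servo_tool(
  series=[
    [-0.06, 0.135, 0, 0, 0, -0.72, 255],
    [0, 0, 0, 0, 0, 0, 255],
  ],
)

```text
clock: 16.6
tcp_pos: [0.4584, -0.2067, 0.2071]
eef_rot: [0.649, 0.76, 0.0, 0.0]
ft_force: [0.0, -3.9, 2.6]
grip_width: 0.0007
```

```bash
python3 -c "
from h import *
print(state())
t=cv2.cvtColor(r.camera('top'),cv2.COLOR_RGB2BGR);crop(t,300,130,440,280,4,'pics/t13.png')"
```

```text
{'th': np.float64(0.38896905513639535), 'rad': np.float64(0.11474465890053825), 'push': np.float64(3.8177212133599103), 'yaw': np.float64(99.01564548197497), 'f': array([ 0.04070404, -3.85901863,  2.6321354 ])}
```

View pics/t13.png

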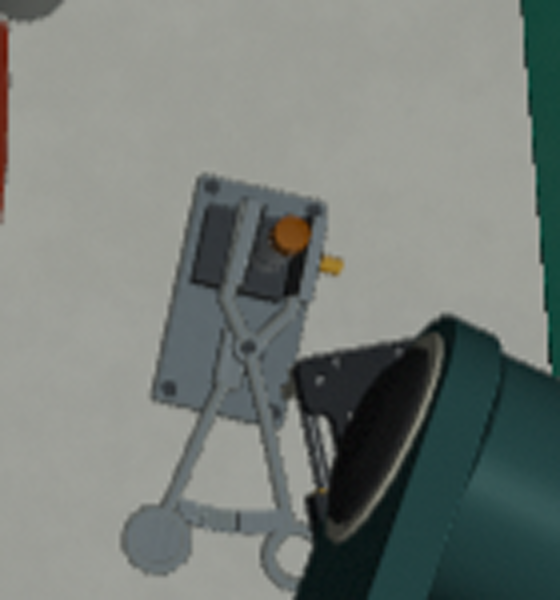

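servo_tool(
  series=[
    [-0.06, 0.135, 0, 0, 0, -0.72, 255],
    [0, 0, 0, 0, 0, 0, 255],
  ],
)

```text
clock: 16.82
tcp_pos: [0.4578, -0.2053, 0.2071]
eef_rot: [0.654, 0.756, 0.0, 0.0]
ft_force: [0.1, -4.2, 2.0]
grip_width: 0.0007
```

servo_tool(
  series=[
    [-0.06, 0.135, 0, 0, 0, -0.72, 255],
    [0, 0, 0, 0, 0, 0, 255],
  ],
)

```text
clock: 16.98
tcp_pos: [0.4571, -0.2038, 0.2069]
eef_rot: [0.659, 0.752, 0.0, -0.0]
ft_force: [0.1, -1.4, 0.9]
grip_width: 0.0005
```

servo_tool(
  series=[
    [-0.06, 0.135, 0, 0, 0, -0.72, 255],
    [0, 0, 0, 0, 0, 0, 255],
  ],
)

```text
clock: 17.15
tcp_pos: [0.4566, -0.2025, 0.207]
eef_rot: [0.664, 0.748, 0.0, 0.0]
ft_force: [1.4, -3.3, 1.8]
grip_width: 0.0004
```

```bash
python3 -c "
from h import *
print(state())"
```

```text
{'th': np.float64(0.4269290159525294), 'rad': np.float64(0.11484705996487027), 'push': np.float64(3.42205705645656), 'yaw': np.float64(96.86118154756194), 'f': array([ 1.36886144, -3.28203135,  1.83201893])}
```

servo_tool(
  series=[
    [-0.055, 0.135, 0, 0, 0, -0.72, 255],
    [0, 0, 0, 0, 0, 0, 255],
  ],
)

```text
clock: 17.32
tcp_pos: [0.456, -0.2012, 0.2071]
eef_rot: [0.668, 0.744, -0.0, 0.0]
ft_force: [2.0, -4.8, 0.9]
grip_width: 0.0004
```

servo_tool(
  series=[
    [-0.055, 0.135, 0, 0, 0, -0.72, 255],
    [0, 0, 0, 0, 0, 0, 255],
  ],
)

```text
clock: 17.48
tcp_pos: [0.4555, -0.2, 0.2071]
eef_rot: [0.673, 0.74, -0.0, 0.0]
ft_force: [1.8, -4.6, 0.3]
grip_width: 0.0001
```

```bash
python3 -c "
from h import *
print(state())"
```

```text
{'th': np.float64(0.4500930648318233), 'rad': np.float64(0.11487762429081674), 'push': np.float64(4.785259483172178), 'yaw': np.float64(95.42087922292605), 'f': array([ 1.82122344, -4.63393127,  0.25003566])}
```

servo_tool(
  series=[
    [-0.05, 0.135, 0, 0, 0, -0.72, 255],
    [0, 0, 0, 0, 0, 0, 255],
  ],
)

```text
clock: 17.65
tcp_pos: [0.455, -0.1987, 0.2071]
eef_rot: [0.678, 0.736, -0.0, 0.0]
ft_force: [3.5, -6.0, 1.3]
grip_width: 0.0007
```

servo_tool(
  series=[
    [-0.025, 0.07, 0, 0, 0, -0.36, 255],
    [0, 0, 0, 0, 0, 0, 255],
  ],
)

```text
clock: 17.82
tcp_pos: [0.4548, -0.198, 0.2071]
eef_rot: [0.68, 0.734, -0.0, 0.0]
ft_force: [2.7, -4.8, 1.3]
grip_width: 0.0005
```

```bash
python3 -c "
from h import *
print(state())
t=cv2.cvtColor(r.camera('top'),cv2.COLOR_RGB2BGR);crop(t,300,130,440,280,4,'pics/t14.png')"
```

```text
{'th': np.float64(0.46788320500716285), 'rad': np.float64(0.11488577721229634), 'push': np.float64(5.010627253513856), 'yaw': np.float64(94.36408176680456), 'f': array([ 2.73652837, -4.81635825,  1.33097838])}
```

View pics/t14.png

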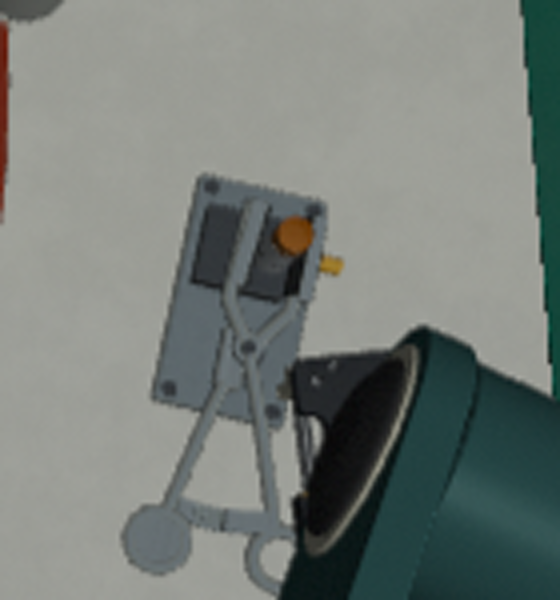

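servo_tool(
  series=[
    [-0.025, 0.07, 0, 0, 0, -0.36, 255],
    [0, 0, 0, 0, 0, 0, 255],
  ],
)

```text
clock: 18.03
tcp_pos: [0.4545, -0.1973, 0.2071]
eef_rot: [0.682, 0.731, -0.0, 0.0]
ft_force: [2.9, -5.4, 1.4]
grip_width: 0.0007
```

servo_tool(
  series=[
    [-0.025, 0.07, 0, 0, 0, -0.36, 255],
    [0, 0, 0, 0, 0, 0, 255],
  ],
)

```text
clock: 18.2
tcp_pos: [0.4543, -0.1966, 0.2071]
eef_rot: [0.684, 0.729, -0.0, 0.0]
ft_force: [2.6, -6.5, 0.1]
grip_width: 0.0008
```

servo_tool(
  series=[
    [-0.025, 0.07, 0, 0, 0, -0.36, 255],
    [0, 0, 0, 0, 0, 0, 255],
  ],
)

```text
clock: 18.37
tcp_pos: [0.4541, -0.196, 0.2071]
eef_rot: [0.687, 0.727, -0.0, 0.0]
ft_force: [3.8, -6.7, -0.0]
grip_width: 0.0006
```

```bash
python3 -c "
from h import *
print(state())"
```

```text
{'th': np.float64(0.48560560445489287), 'rad': np.float64(0.11490252414424416), 'push': np.float64(6.917300580692782), 'yaw': np.float64(93.27992399449364), 'f': array([ 3.77294804e+00, -6.71242979e+00, -7.59976455e-04])}
```

servo_tool(
  series=[
    [-0.025, 0.07, 0, 0, 0, -0.36, 255],
    [0, 0, 0, 0, 0, 0, 255],
  ],
)

```text
clock: 18.53
tcp_pos: [0.4538, -0.1953, 0.2072]
eef_rot: [0.689, 0.725, -0.0, 0.001]
ft_force: [3.6, -7.7, -0.6]
grip_width: 0.0004
```

servo_tool(
  series=[
    [-0.025, 0.07, 0, 0, 0, -0.36, 255],
    [0, 0, 0, 0, 0, 0, 255],
  ],
)

```text
clock: 18.7
tcp_pos: [0.4536, -0.1946, 0.2072]
eef_rot: [0.691, 0.723, -0.0, 0.001]
ft_force: [4.3, -7.5, -0.2]
grip_width: 0.0003
```

servo_tool(
  series=[
    [-0.02, 0.07, 0, 0, 0, -0.36, 255],
    [0, 0, 0, 0, 0, 0, 255],
  ],
)

```text
clock: 18.87
tcp_pos: [0.4534, -0.194, 0.2072]
eef_rot: [0.693, 0.721, -0.0, 0.001]
ft_force: [3.2, -7.9, -0.3]
grip_width: 0.0006
```

```bash
python3 -c "
from h import *
print(state())"
```

```text
{'th': np.float64(0.5034069867048645), 'rad': np.float64(0.11489424817115648), 'push': np.float64(8.043912241781536), 'yaw': np.float64(92.2021994586959), 'f': array([ 3.15898728, -7.92838003, -0.34373438])}
```

servo_tool(
  series=[
    [-0.02, 0.07, 0, 0, 0, -0.36, 255],
    [0, 0, 0, 0, 0, 0, 255],
  ],
)

```text
clock: 19.03
tcp_pos: [0.4532, -0.1933, 0.2072]
eef_rot: [0.696, 0.718, -0.0, 0.001]
ft_force: [3.0, -9.5, 0.2]
grip_width: 0.0001
```

servo_tool(
  series=[
    [-0.02, 0.07, 0, 0, 0, -0.36, 255],
    [0, 0, 0, 0, 0, 0, 255],
  ],
)

```text
clock: 19.2
tcp_pos: [0.453, -0.1926, 0.2072]
eef_rot: [0.698, 0.716, -0.0, 0.001]
ft_force: [3.9, -10.4, -0.4]
grip_width: 0.0005
```

servo_tool(
  series=[
    [-0.02, 0.07, 0, 0, 0, -0.36, 255],
    [0, 0, 0, 0, 0, 0, 255],
  ],
)

```text
clock: 19.37
tcp_pos: [0.4528, -0.192, 0.2072]
eef_rot: [0.7, 0.714, -0.0, 0.001]
ft_force: [4.1, -9.3, -1.1]
grip_width: 0.0005
```

```bash
python3 -c "
from h import *
print(state())"
```

```text
{'th': np.float64(0.5209248136957223), 'rad': np.float64(0.11486623888950395), 'push': np.float64(9.3838305263926), 'yaw': np.float64(91.12131077803593), 'f': array([ 4.07682212, -9.30583195, -1.12270256])}
```

There were force drops at my estimates of about 0.41, 0.465 and 0.52. That matches the 0.058 tooth spacing, so the tooth at 0.51 has probably just been passed. One more small step for certainty.

servo_tool(
  series=[
    [-0.02, 0.07, 0, 0, 0, -0.36, 255],
    [0, 0, 0, 0, 0, 0, 255],
  ],
)

```text
clock: 19.53
tcp_pos: [0.4526, -0.1913, 0.2073]
eef_rot: [0.702, 0.712, -0.0, 0.001]
ft_force: [3.2, -11.0, -1.1]
grip_width: 0.0004
```

servo_tool(
  series=[
    [-0.015, 0.05, 0, 0, 0, -0.3, 255],
    [0, 0, 0, 0, 0, 0, 255],
    [0, 0, 0, 0, 0, 0, 255],
  ],
)

```text
clock: 19.78
tcp_pos: [0.4524, -0.1907, 0.2072]
eef_rot: [0.704, 0.71, -0.0, 0.001]
ft_force: [3.1, -8.3, -0.5]
grip_width: 0.0006
```

```bash
python3 -c "
from h import *
print(state())
t=cv2.cvtColor(r.camera('top'),cv2.COLOR_RGB2BGR);cv2.imwrite('pics/t15full.png',t);crop(t,300,130,440,280,4,'pics/t15.png')"
```

```text
{'th': np.float64(0.5315774366389325), 'rad': np.float64(0.11486890753528872), 'push': np.float64(8.286581305840873), 'yaw': np.float64(90.48067817814403), 'f': array([ 3.08405666, -8.26099888, -0.48062968])}
```

The push reached 11 N, then dropped clearly to 8.3 N, which is a click. Backing off.

servo_tool(
  series=[
    [0, -0.1, 0, 0, 0, 0, 255],
    [0, -0.2, 0, 0, 0, 0, 255],
    [0, -0.3, 0, 0, 0, 0, 255],
    [0, -0.4, 0, 0, 0, 0, 255],
    [0, -0.5, 0, 0, 0, 0, 255],
    [0, -0.5, 0, 0, 0, 0, 255],
    [0, 0, 0, 0, 0, 0, 255],
  ],
)

```text
clock: 20.42
tcp_pos: [0.4523, -0.2112, 0.207]
eef_rot: [0.704, 0.71, -0.0, -0.0]
ft_force: [0.2, 0.3, -0.2]
grip_width: 0.0002
```

```bash
python3 -c "
from h import *
print(state())
t=cv2.cvtColor(r.camera('top'),cv2.COLOR_RGB2BGR);crop(t,300,130,440,280,4,'pics/t16.png')"
```

```text
{'th': np.float64(0.35681646783562027), 'rad': np.float64(0.11760361154907267), 'push': np.float64(-0.3024550499052058), 'yaw': np.float64(90.45395235782762), 'f': array([ 0.2269    ,  0.3042623 , -0.18496793])}
```

View pics/t16.png

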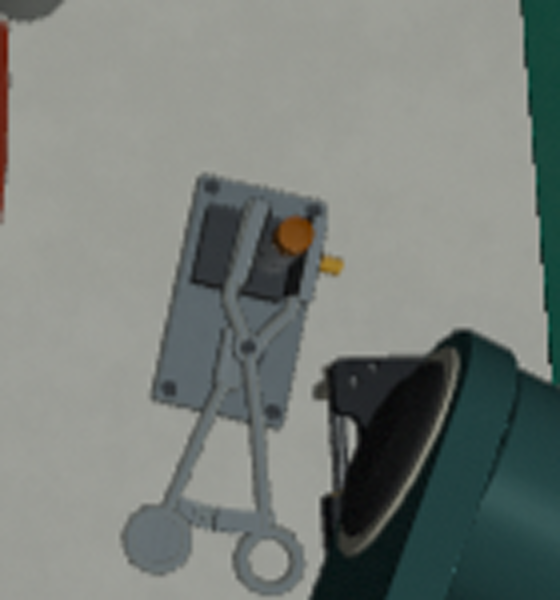

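View pics/t15.png

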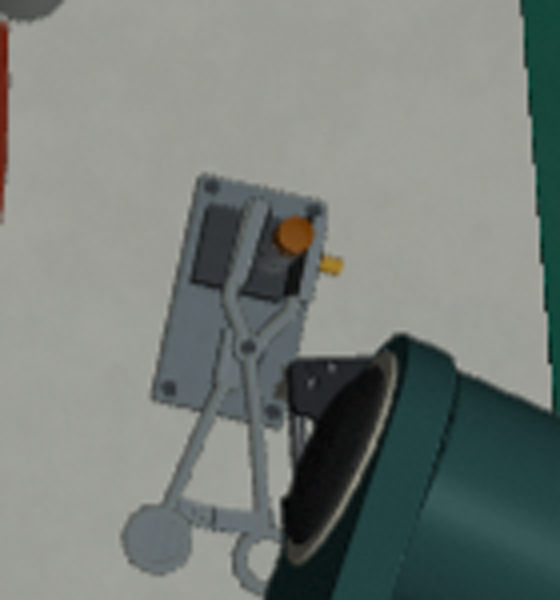

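Run:
```python
from h import *
im=cv2.imread('pics/t16.png')
g=cv2.GaussianBlur(cv2.cvtColor(im,cv2.COLOR_BGR2GRAY),(5,5),0)
c=cv2.HoughCircles(g,cv2.HOUGH_GRADIENT,1,20,param1=80,param2=15,minRadius=15,maxRadius=45);
cand=[x for x in c[0] if 235<x[0]<300 and 520<x[1]<600];print(cand)
def th(p):
    w=onz("top",((p[0]+.5)/4+300-.5,(p[1]+.5)/4+130-.5),.039)[:2]-O
    return np.hypot(*w),.819-(np.arctan2(w[1],w[0])-YAW-np.pi)%(2*np.pi)
for x in cand+[np.array([268.5,560])]: print(th(x[:2]))
```

```text
[array([268.5, 558.5,  36.4], dtype=float32)]
(np.float64(0.11425963028538999), np.float64(0.5155342081606458))
(np.float64(0.11505808600567012), np.float64(0.5162722100592996))
```

The ring stays at an angle of about 0.515, which is the 0.51 tooth, with the tool away. I'll lift clear and take a final look.

servo_tool(
  series=[
    [0, -1, 0, 0, 0, 0, 255],
    [0, 0, 2, 0, 0, 0, 255],
    [0, 0, 3, 0, 0, 0, 255],
    [0, 0, 3, 0, 0, 0, 255],
    [0, 0, 3, 0, 0, 0, 255],
    [0, 0, 3, 0, 0, 0, 255],
    [-2, 0, 0, 0, 0, 0, 255],
    [-3, 0, 0, 0, 0, 0, 255],
    [-3, 0, 0, 0, 0, 0, 255],
    [0, 0, 0, 0, 0, 0, 255],
    [0, 0, 0, 0, 0, 0, 255],
  ],
)

```text
clock: 21.38
tcp_pos: [0.3715, -0.2208, 0.3476]
eef_rot: [0.705, 0.71, 0.0, 0.001]
ft_force: [0.2, -0.6, 0.1]
grip_width: 0.0006
```

```bash
python3 -c "
from h import *
t=cv2.cvtColor(r.camera('top'),cv2.COLOR_RGB2BGR);crop(t,300,130,440,280,4,'pics/t17.png')
s=cv2.cvtColor(r.camera('side'),cv2.COLOR_RGB2BGR);cv2.imwrite('pics/s17.png',s);crop(s,200,180,360,320,5,'pics/s17z.png')"
```

```text
(no output)
```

View pics/s17z.png

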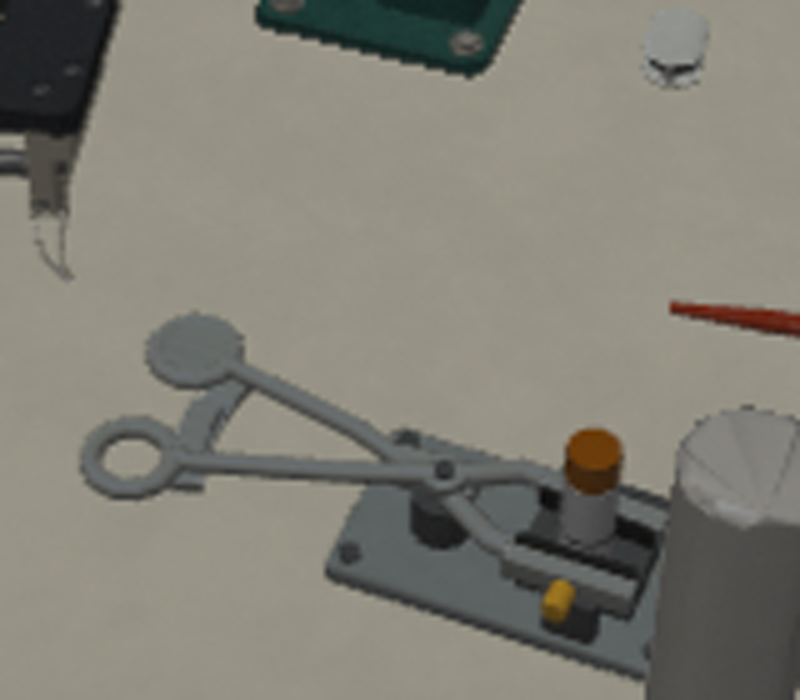

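View pics/t17.png

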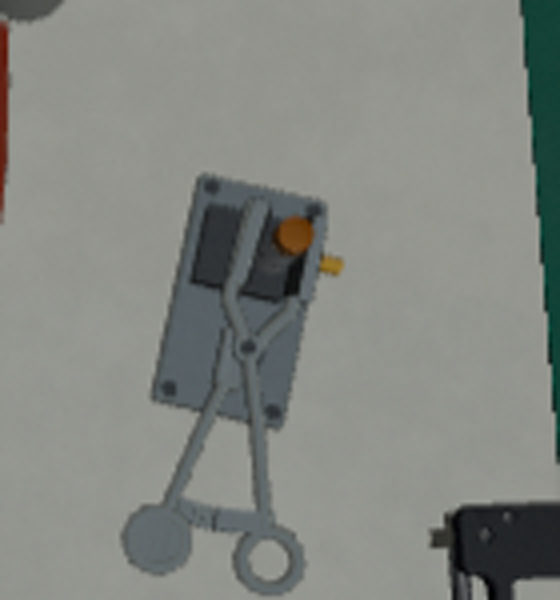

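The mount is upright between both pads, amber top at about (593,460) in the side zoom. The ring is held at about (268,560) in the top zoom and the tool is clear. Handing in.

```bash
python3 -c "
from cell import r
print(r.job_done())"
```

```text
the job is handed in; nothing more can be done
None
```

The forceps now hold the sample mount upright, with the ratchet caught, and the job is handed in at about 21.5 s of the 66 s allowed.

- **Release:** I pressed the disc down about 5 mm, at about 6 N. The ratchet let go and the other handle sprang fully open; both cameras showed this.
- **Placing:** I picked up the mount and set it on the seat until the wrist felt it touch. It stood upright between the open jaws.
- **Closing:** I pushed the ring shut with closed fingers. The push reached about 11 N, dropped to about 8 N as a tooth clicked, and I backed off.

**Last checks:**
- After I withdrew, the ring stayed at about 0.515 rad, which matches the 0.51 tooth.
- The wrist force was back to zero.
- The mount was upright against the still jaw, and the tool was clear of everything.

**Not measured directly:** the grip on the mount is an estimate of 12 to 17 N from the push readings, within the 6 to 22 N limits. There was also 3 to 4 N of sideways rubbing at the ring while pushing, so those readings are only good to about 1 N. I did not re-measure the other items on the bench; the arm was never near them, and those in the last views looked undisturbed.

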